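# Slide the parts box through the gap onto the mat

### The arm

A 7-joint arm with a two-finger parallel gripper is mounted at the origin on the work surface. World frame = base frame: x ahead of the robot, y to its left, z up, the work surface at z = 0. Lengths are in mm, angles in rad, forces in N, time in s.
With the tool pointing down it reaches from about 400 to 875 mm from the base axis. Payload 4.4 kg.
Tool frame: the origin (TCP) lies at the very end of the fingers, on their centre line; the grasp point (between the pads) lies 19 mm behind it; z points along the fingers, y is the line along which they close (so a half turn about z gives the same grasp; the last joint's range is limited). The gripper opens to 85 mm and grips with 20 to 120 N. Pads are 22 mm wide; open, the fingers measure 114 mm over their backs; the gripper's body (76 mm by 85 mm) begins 54 mm behind the grasp point. The pads swing forward as they close: fully open they stand 13 mm farther back than shut.
Start: joints at [-1.206, 0.628, 0.038, 1.517, -0.027, 0.996, -0.02], TCP at [271.417, 590.636, 231.313] pointing down, gripper open.
Joint ranges: [-3.06, 3.06], [-0.37, 2.12], [-1.25, 1.32], [0.18, 2.47], [-1.1, 4.24], [0.23, 1.98], [-2.94, 2.94]. Speed limits (rad/s): [2.57, 2.57, 3.14, 3.14, 3.14, 3.14, 3.14].

### API

Orientations are given as [roll, pitch, yaw] about the fixed x, y, z axes, in that order (R = Rz(yaw) Ry(pitch) Rx(roll)).
In Python, from cell import sensors, get_image, camera_params, order gives the robot as it stands.
- The arm moves only by the shell command python3 -m inch 'ROWS' [OPENING]. ROWS is JSON, a list that holds one entry, the list of rows, each a list of 4 numbers: the shift along the tool's x, y, z in cm, then the turn about the tool's z in degrees. A call has 1 to 8 rows; each row is the pose to reach, as a shift and turn from the pose commanded when the call began, along the tool's axes at that moment; what a row does not reach only later rows make up. A row lasts 1/12 s, in which the tool goes at most 41.7 mm and 7.16 degrees, less where a joint would pass 70% of its speed; a pose out of reach is approached as far as the arm can. A call with a gripper value outside its range is refused whole. OPENING is the finger opening in cm, from 0 to 8.54, set as the call begins (- or left out, the last holds). The fingers move at their own pace and stop on an object; the grip force is fixed at half the most. Time passes only in rows, so rows that repeat a pose let the fingers close. It gives the time, the measured TCP pose, the force, the opening and the grip force at its end, in the units of the state.
- sensors.read_state(): the state, without advancing time (a new reading comes with each control period).
- get_image(name): name is "scene" or "top" or "wrist"; returns the picture (420x560x3 uint8, blue, green, red); there is no depth.
- camera_params(name): a dict with "mtx" (3x3 intrinsics, pixels), "rvec" (rotation vector, rad) and "tvec" (3), from world to camera coordinates, as OpenCV has them. Camera axes: x right, y down, z forward; pixel columns grow to the right and rows downward; lengths in mm; the calibration is good to about 2 mm. The wrist camera is an equidistant fisheye: a pixel r from the principal point sees the ray r / f radians off the axis. A picture is of the moment at which its call begins: read the wrist's pose just before it. camera_params takes no time and is no camera call; for the wrist camera it gives the pose at the moment of the call.
- order.finish_job(): hands the job in; it is judged then, once.
The state is a dict: "clock": time; "qpos": joint angles; "qd": joint speeds; "tau": joint torques, N m; "eef_pos": TCP position; "tool_rot": TCP orientation; "force": force on the tool from outside, world axes, zero at the start; "torque": the same for the moment, N m; "width": finger opening in mm; "gripper_force": force on a finger pad.
Only numpy, scipy, OpenCV 4.12 (cv2) and the standard library are available. Lean on these libraries where they do the work, as an engineer would, in place of code of your own. Each camera call takes 0.05 s, during which the arm holds its last target. There are 200 camera calls.

### The job

Pass the flat parts box across the bench: slide it lengthwise through the gap between the two low units that are screwed to the bench, and on until it lies wholly on the thin work mat on the other side. Only push it with the fingers; do not lift or tip it. Leave the multimeter and the battery where they are.

Things in the scene. Friction and masses are not known exactly. Their poses are not given: they have to be found in the camera images.
- parts_box: Loose flat closed box of small components, dark base with clear lid, 84 mm (its x) by 110 mm (its y, the long way) by 32 mm high, corners rounded 5 mm, about 0.25 to 0.5 kg. Origin: centre of the underside. It starts flat on the bench (z = 0) on one side of the gap (either side), up to about 25 mm off the gap's centre line and turned up to 0.35 rad from it; it slides with friction about 0.3 to 1. Its two ends are alike.
- corner0 (a point): Corner of the parts box's underside (of its 84 by 110 mm outline), at x = -42, y = -55 mm in the box's frame.
- corner1 (a point): Corner of the parts box's underside (of its 84 by 110 mm outline), at x = -42, y = +55 mm in the box's frame.
- corner2 (a point): Corner of the parts box's underside (of its 84 by 110 mm outline), at x = +42, y = -55 mm in the box's frame.
- corner3 (a point): Corner of the parts box's underside (of its 84 by 110 mm outline), at x = +42, y = +55 mm in the box's frame.
- sockets: White mains socket block with three round sockets, fixed to the bench on the robot's side of the gap: 60 mm (its x) by 130 mm (its y) by 42 mm high, vertical corners rounded 10 mm. Origin: centre of its underside. Its +x face is one wall of the gap; the passage runs along its y axis.
- supply: Grey low power unit fixed to the bench on the far side of the gap: 70 mm (its x) by 100 mm (its y) by 40 mm high, vertical corners rounded 10 mm. Origin: centre of its underside. Parallel to the socket block and centred on it along y; its -x face is the other wall of the gap, 89 to 93 mm from the socket block's face (read both poses).
- gap (a point): Middle of the gap at bench height, within about 1 mm, 75.5 mm in +x from the socket block's origin. Its axes are the socket block's: y along the passage, x across it.
- mat: Thin blue gridded work mat, 150 mm (its x) by 170 mm (its y), flush with the bench (no edge to catch, nothing slides differently on it), fixed, on the other side of the gap from the box's start, centre about 155 to 185 mm from the gap's middle along the passage and up to 25 mm off its centre line. Its axes are parallel to the socket block's. Origin: its centre.
- multimeter: Loose black multimeter lying face up, 75 (its x) by 150 (its y) by 34 mm with a dial up to 43 mm, beyond the units. Bystander: leave alone. Origin: centre of the underside.
- battery: Loose block battery standing upright, 18 by 27 mm and 48 mm high, on the robot's side of the socket block. Bystander: leave alone. Origin: centre of the underside.
Mind the look-alikes: they are no part of the job. Leave any yellow look-alike of the sockets alone.

How it is judged (in metres and radians):
On the way:
1. the box is in the gap between the two units, lengthwise along the passage (angle between the y axis of parts_box and the y axis of sockets, either way round below 0.15 rad and y of parts_box in the frame of gap between -0.04 and 0.04 m and x of parts_box in the frame of gap between -0.012 and 0.012 m and height (world z) of parts_box below 0.005 m and angle between parts_box's own z axis and vertical below 0.06 rad), for 0.1 s.
At the end, for the whole second after the job is handed in: After passing through the gap, the box lies flat and still on the bench with all four corners within the mat's outline (2 mm grace), and the multimeter and battery are within 15 mm of where they started (x of corner0 in the frame of mat between -0.077 and 0.077 m and y of corner0 in the frame of mat between -0.087 and 0.087 m and x of corner1 in the frame of mat between -0.077 and 0.077 m and y of corner1 in the frame of mat between -0.087 and 0.087 m and x of corner2 in the frame of mat between -0.077 and 0.077 m and y of corner2 in the frame of mat between -0.087 and 0.087 m and x of corner3 in the frame of mat between -0.077 and 0.077 m and y of corner3 in the frame of mat between -0.087 and 0.087 m and height (world z) of parts_box below 0.005 m and angle between parts_box's own z axis and vertical below 0.06 rad and linear speed of parts_box below 0.01 m/s and distance of each of multimeter, battery from where it was at the start of the episode below 0.015 m); the robot touches nothing.
It fails at once if the parts box is lifted more than 8 mm off the bench (height (world z) of parts_box above 0.008 m).
It fails at once if the parts box is tipped more than 0.15 rad (angle between parts_box's own z axis and vertical above 0.15 rad).
It fails at once if a bystander (multimeter, battery) is moved more than 15 mm (distance of any of multimeter, battery from where it was at the start of the episode above 0.015 m).
It also fails if it takes over 69 s, if anything falls off the work surface, if the arm or the gripper's body presses on something with over 40 N, if the wrist force passes 120 N, or if a joint passes its speed limit or range.

## Working session

There is one attempt and no reset: what is moved stays moved. The work goes in short steps, Python scripts to look and compute and a shell command to move; the robot and the scene stay as the last step left them, time stands still between calls to the robot, and variables do not carry over. Pictures are saved under pics/ and viewed, at most 10 in all, crops included, and the job is handed in when it is done.

```bash
mkdir -p pics; ls; python3 - <<'E'
from cell import sensors,get_image,camera_params
import cv2
s=sensors.read_state();print(s)
for n in("top","scene"):
    cv2.imwrite(f"pics/{n}0.png",get_image(n))
    p=camera_params(n);print(p)
E
```

```text
pics
{'clock': 0.0, 'qpos': array([-1.2058047 ,  0.62933855,  0.03844362,  1.51839159, -0.02701902,
        0.99634379, -0.01999191]), 'qd': array([ 3.55086347e-06,  1.34844905e-03, -1.07851613e-06, -1.94219974e-03,
        9.32867097e-04, -1.86511497e-03,  2.95415978e-04]), 'tau': array([ 9.45846136e-05, -5.63400042e+01,  1.22644342e+00, -1.93438375e+01,
        1.10857340e-02,  1.07626832e-02,  6.91222013e-06]), 'eef_pos': array([271.1310151 , 590.03267367, 230.38651866]), 'tool_rot': array([-3.13962930e+00,  1.14051876e-05,  2.71079690e+00]), 'force': array([ 0.22565387, -0.17986139, -0.65589765]), 'torque': array([-0.00411469,  0.03319818, -0.07513642]), 'gripper_force': 0.0, 'width': 85.60840781882014}
{'mtx': array([[424.90409012,   0.        , 278.33940392],
       [  0.        , 424.90409012, 204.65018592],
       [  0.        ,   0.        ,   1.        ]]), 'rvec': array([ 2.33796963, -1.8205293 ,  0.20741121]), 'tvec': array([-113.36581155,  564.65935156,  662.89418645])}
{'mtx': array([[390.09522255,   0.        , 277.25692877],
       [  0.        , 390.09522255, 217.93469575],
       [  0.        ,   0.        ,   1.        ]]), 'rvec': array([ 2.32441565,  0.85446434, -0.28145113]), 'tvec': array([-472.22912313, -267.81630583,  907.0639468 ])}
```

View pics/top0.png

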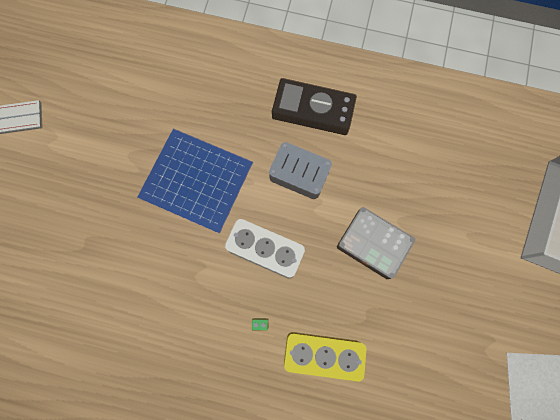

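View pics/scene0.png

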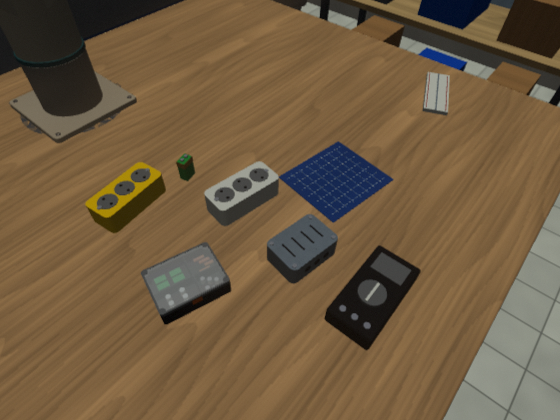

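The top view shows the mat at (195,180), the white sockets at (265,248), the supply at (300,170), the box at (376,243), the battery at (260,325) and the yellow decoy at (325,357). The scene view agrees. I'll enlarge the top view to read the corners.

```bash
python3 - <<'E'
import cv2
im=cv2.imread("pics/top0.png")
a=im[125:290,220:420];cv2.imwrite("pics/c1.png",cv2.resize(a,None,fx=4,fy=3.6 if 0 else 4,interpolation=cv2.INTER_CUBIC)[:600])
E
```

```text
(no output)
```

View pics/c1.png

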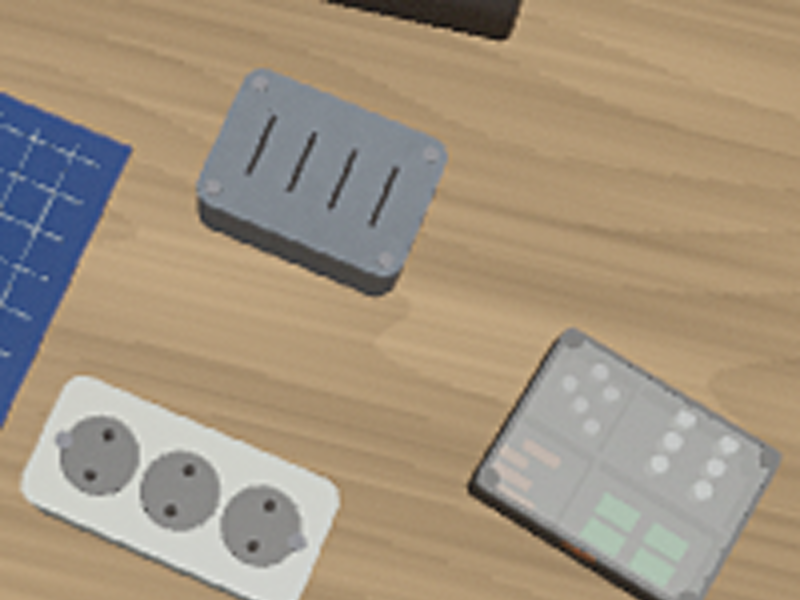

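The crop shows the supply top with corners near (258,70), (447,155), (388,278), (200,190). The sockets' top edge runs (85,376) to (325,478), and the box lid has corners (572,330), (778,455), (470,487). I'll segment the top faces and fit rectangles to them on their own height planes.

```bash
cat > h.py <<'E'
import cv2,numpy as np
from cell import sensors,get_image,camera_params
def toplane(px,z,name="top"):
    p=camera_params(name);R=cv2.Rodrigues(p["rvec"])[0];C=-R.T@p["tvec"]
    u=cv2.undistortPoints(np.float64(px).reshape(-1,1,2),p["mtx"],None).reshape(-1,2)
    d=np.c_[u,np.ones(len(u))]@R
    return (C+d*((z-C[2])/d[:,2])[:,None])[:,:2]
def fit(im,mask,seed,z,size):
    """centre, yaw of object's y axis relative to world y"""
    f=4;m=cv2.resize(mask.astype(np.float32),None,fx=f,fy=f,interpolation=cv2.INTER_LINEAR)
    m=cv2.morphologyEx((m>.5).astype(np.uint8),cv2.MORPH_OPEN,np.ones((9,9)))
    n,l,st,c=cv2.connectedComponentsWithStats(m)
    k=l[seed[1]*f,seed[0]*f]
    if k==0:
        print("seed off");return
    cs,_=cv2.findContours((l==k).astype(np.uint8),cv2.RETR_EXTERNAL,cv2.CHAIN_APPROX_NONE)
    w=toplane((cv2.convexHull(cs[0]).reshape(-1,2)+.5)/f-.5,z)
    (c,(a,b),t)=cv2.minAreaRect(w.astype(np.float32))
    if a<b: t-=90           # t: direction of the long side
    y=np.radians(t)-np.pi/2
    y=(y+np.pi/2)%np.pi-np.pi/2
    return np.round(c,1),round(float(y),4),np.round(sorted((a,b)),1),size
def masks(im):
    b,g,r=[im[...,i].astype(int) for i in range(3)]
    grey=(abs(r-b)<28)
    return dict(white=(im.min(2)>170),blue=(b>r+40),grey=grey&(g>95))
E
python3 - <<'E'
from h import *
im=cv2.imread("pics/top0.png");m=masks(im)
for p in[(300,158),(300,190),(366,215),(345,240),(280,140+0),(390,265)]:print(p,im[p[1],p[0]])
print("sock",fit(im,m["white"],(252,232),42,(60,130)))
print("mat",fit(im,m["blue"],(195,180),0,(150,170)))
print("sup",fit(im,m["grey"],(300,158),40,(70,100)))
print("box",fit(im,m["grey"],(366,230),32,(84,110)))
E
```

```text
(300, 158) [147 140 132]
(300, 190) [66 70 74]
(366, 215) [160 164 165]
(345, 240) [169 172 174]
(280, 140) [113 144 170]
(390, 265) [169 171 172]
seed off
sock None
mat (array([598.6, 195.7]), -0.1636, array([150.6, 170.5]), (150, 170))
sup (array([656.5,   8.5]), -0.1637, array([ 72. , 101.4]), (70, 100))
box (array([ 559.6, -153.4]), -0.3149, array([ 85.4, 110.9]), (84, 110))
```

```bash
python3 - <<'E'
from h import *
im=cv2.imread("pics/top0.png");m=masks(im)
print("sock",fit(im,m["white"],(253,241),42,(60,130)))
a=-.1636;R=np.array([[np.cos(a),-np.sin(a)],[np.sin(a),np.cos(a)]])
s=np.array(fit(im,m["white"],(253,241),42,0)[0]);g=s+R@[75.5,0]
print("gap",g)
for n,p in dict(mat=(598.6,195.7),sup=(656.5,8.5),box=(559.6,-153.4)).items():print(n,(np.array(p)-g)@R)
print(sensors.read_state()["tool_rot"],R)
E
```

```text
seed off
sock None
seed offTraceback (most recent call last):
  File "<stdin>", line 5, in <module>
TypeError: 'NoneType' object is not subscriptable
```

```bash
python3 - <<'E'
from h import *
im=cv2.imread("pics/top0.png");m=masks(im)
print(im[243,282],im[256,300])
mm=m["white"]
q=fit(im,mm,(232,245),42,0);print("sock",q)
a=-.1636;R=np.array([[np.cos(a),-np.sin(a)],[np.sin(a),np.cos(a)]])
g=q[0]+R@[75.5,0]
print("gap",g)
for n,p in dict(mat=(598.6,195.7),sup=(656.5,8.5),box=(559.6,-153.4)).items():print(n,(np.array(p)-g)@R)
E
```

```text
[202 208 207] [204 210 207]
sock (array([501.3,  34.1]), -0.1632, array([ 61.3, 131. ]), 0)
gap [575.79187431  21.80322555]
mat [ -5.8191971  175.28957672]
sup [8.17971698e+01 1.94359261e-02]
box [  12.55988718 -175.50098652]
```

```bash
cat >> h.py <<'E'
A=-.1636;RG=np.array([[np.cos(A),-np.sin(A)],[np.sin(A),np.cos(A)]]);G=np.array([575.8,21.8])
def gf(p): return (np.asarray(p)[:2]-G)@RG
def plan(x,y,z,yaw):
    "tool-frame shift (cm) and turn (deg) to gap-frame x,y, height z, tool yaw (world)"
    s=sensors.read_state();R=cv2.Rodrigues(np.array([0,0,s["tool_rot"][2]]))[0]@np.diag([1,-1,-1])
    d=np.r_[G+RG@[x,y],z]-s["eef_pos"]
    t=-(yaw-s["tool_rot"][2]);t=(t+np.pi)%(2*np.pi)-np.pi
    print("shift",np.round(R.T@d/10,2),"turn",round(np.degrees(t),2),"at gap",gf(s["eef_pos"]).round(1),"z",s["eef_pos"][2].round(1),"q7",s["qpos"][6].round(2),"F",s["force"].round(1),"t",round(s["clock"],2))
E
python3 -c "
from h import *
plan(100,-174,120,2.978)"
```

```text
shift [-65.65 -53.06  11.05] turn -15.31 at gap [-393.1  511.1] z 230.5 q7 -0.02 F [-0.1  0.1 -0.3] t 0.1
```

```bash
python3 -m inch '[[[-3,-2.4,0,-2],[-6,-4.8,0,-4],[-9,-7.2,0,-6],[-12,-9.7,0,-8],[-15,-12.1,0,-10],[-18,-14.5,0,-12],[-21,-17,0,-14],[-24,-19.4,0,-15.3]]]' 6
python3 -c "
from h import *
plan(100,-174,120,2.978)"
```

```text
clock: 0.77
eef_pos: [408.7, 312.1, 231.1]
tool_rot: [-3.141, -0.0, 2.98]
force: [1.0, -0.0, -0.2]
width: 60.2
gripper_force: 0.0
shift [-31.14 -43.37  11.11] turn 0.1 at gap [-212.1  259.2] z 231.1 q7 0.68 F [ 1.  -0.  -0.2] t 0.77
```

```bash
python3 -m inch '[[[-2.2,-3,0,0],[-4.4,-6.1,0,0],[-6.6,-9.2,0,0],[-8.8,-12.3,0,0],[-11,-15.4,0,0],[-13.2,-18.5,0,0],[-15.4,-21.6,0,0],[-17.6,-24.6,0,0]]]'
python3 -m inch '[[[-2.2,-3,0,0],[-4.4,-6.1,1,0],[-6.6,-9.2,3,0],[-8.8,-12.3,5,0],[-11,-15.4,7,0],[-13.5,-18.7,9,0],[-13.5,-18.7,11,0],[-13.5,-18.7,11,0]]]'
python3 -c "
from h import *
plan(100,-174,5,2.978)
cv2.imwrite('pics/t1.png',get_image('top')[100:300,200:460].repeat(3,0).repeat(3,1))"
```

```text
clock: 1.43
eef_pos: [542.2, 40.6, 231.1]
tool_rot: [-3.141, -0.001, 2.977]
force: [0.1, 0.2, 0.7]
width: 59.7
gripper_force: 0.0
clock: 2.1
eef_pos: [641.6, -168.1, 115.7]
tool_rot: [-3.139, -0.008, 2.972]
force: [-0.8, 0.6, -0.4]
width: 59.9
gripper_force: 0.0
shift [-0.41  0.27 11.07] turn -0.33 at gap [  95.9 -176.6] z 115.7 q7 1.61 F [-0.8  0.6 -0.4] t 2.1
```

View pics/t1.png

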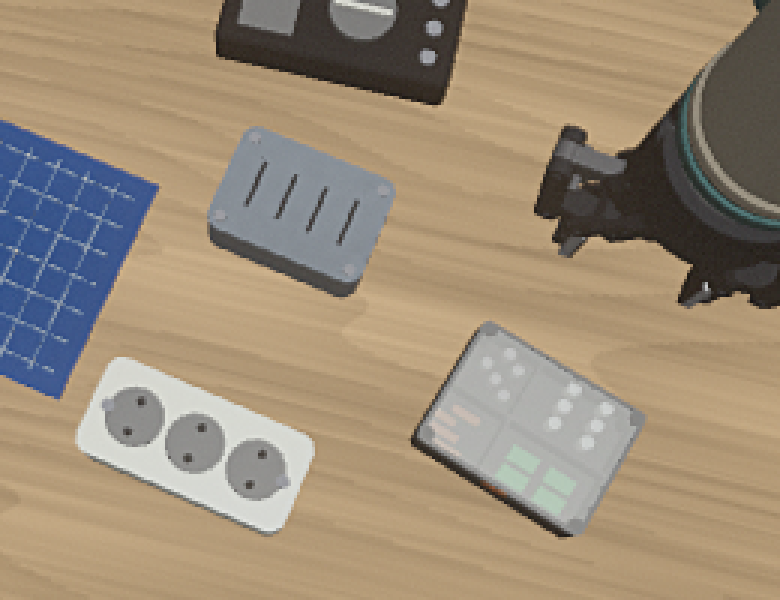

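The open fingers, with tips near (567,245) and (690,300), are clear of the box on its far side. Next I lower them.

```bash
python3 -m inch '[[[-0.2,0.1,3,-0.3],[-0.3,0.2,6,-0.3],[-0.3,0.2,8,-0.3],[-0.3,0.2,9.5,-0.3],[-0.3,0.2,10.4,-0.3],[-0.3,0.2,10.9,-0.3],[-0.3,0.2,10.9,-0.3],[-0.3,0.2,10.9,-0.3]]]'
python3 -c "
from h import *
plan(53.6,-175,5,2.978)"
```

```text
clock: 2.82
eef_pos: [648.8, -162.2, 13.4]
tool_rot: [-3.142, 0.002, 2.983]
force: [0.5, 0.3, 0.3]
width: 59.9
gripper_force: 0.0
shift [ 4.84 -0.51  0.84] turn 0.3 at gap [ 102.  -169.7] z 13.4 q7 1.61 F [0.5 0.3 0.3] t 2.82
```

```bash
python3 -m inch '[[[0.3,-0.1,0.3,0.3],[0.6,-0.3,0.6,0.3],[1,-0.5,0.7,0.3],[1.4,-0.5,0.7,0.3],[1.8,-0.5,0.7,0.3],[2.2,-0.5,0.7,0.3],[2.6,-0.5,0.7,0.3],[3,-0.5,0.7,0.3]]]'
python3 -c "
from h import *
plan(53.6,-175,5,2.978)"
```

```text
clock: 3.48
eef_pos: [617.8, -162.3, 5.5]
tool_rot: [3.141, 0.001, 2.978]
force: [1.1, 0.3, -0.4]
width: 60.2
gripper_force: 0.6
shift [ 1.78 -0.02  0.05] turn -0.01 at gap [  71.4 -174.8] z 5.5 q7 1.62 F [ 1.1  0.3 -0.4] t 3.48
```

```bash
python3 -m inch '[[[0.3,0,0,0],[0.6,0,0,0],[0.9,0,0,0],[1.2,0,0,0],[1.5,0,0,0],[1.75,0,0,0],[1.75,0,0,0],[1.75,0,0,0]]]'
python3 -c "
from h import *
plan(53.6,-175,5,2.978)"
python3 -m inch '[[[-0.5,0,0,0],[-1.5,0,0,0],[-3,0,0,0],[-5,0,-1,0],[-6,0,-4,0],[-6,0,-7,0],[-6,0,-10,0],[-6,0,-10,0]]]' 4
python3 -c "
from h import *
im=get_image('top');cv2.imwrite('pics/t2.png',im[100:300,200:460].repeat(3,0).repeat(3,1))
q=fit(im,masks(im)['grey'],(360,235),32,(84,110));print(q,gf(q[0]))
plan(0.6,-280,100,1.407)"
```

```text
clock: 4.15
eef_pos: [599.7, -159.8, 5.2]
tool_rot: [-3.141, -0.001, 2.978]
force: [0.8, -0.9, 0.0]
width: 59.8
gripper_force: 0.2
shift [-0.05  0.02  0.02] turn -0.01 at gap [  53.1 -175.2] z 5.2 q7 1.62 F [ 0.8 -0.9  0. ] t 4.15
clock: 4.82
eef_pos: [663.6, -170.9, 111.5]
tool_rot: [-3.14, 0.01, 2.978]
force: [1.2, -1.3, -0.2]
width: 40.2
gripper_force: 0.0
(array([ 544.3, -157.6]), -0.1694, array([ 85.8, 111.2]), (84, 110)) [  -1.86030072 -182.13497545]
shift [ 11.57 -10.44   0.89] turn 89.99 at gap [ 116.4 -175.7] z 108.9 q7 1.62 F [ 0.   0.6 -0.4] t 4.87
```

```bash
python3 -m inch '[[[1.4,-1.3,0,7],[2.8,-2.6,0,14],[4.2,-3.9,0,21],[5.6,-5.2,0,28],[7,-6.5,0,35],[8.4,-7.8,0,42],[9.8,-9,0,49],[11.8,-10,0,56]]]'
python3 -c "
from h import *
plan(-1,-275,100,1.407)"
```

```text
clock: 5.53
eef_pos: [526.0, -249.8, 104.3]
tool_rot: [-3.141, 0.0, 1.994]
force: [0.5, -0.2, 0.4]
width: 40.0
gripper_force: 0.0
shift [-0.13  0.38  0.43] turn 33.65 at gap [  -4.9 -276.1] z 104.3 q7 1.07 F [ 0.5 -0.2  0.4] t 5.53
```

View pics/t2.png

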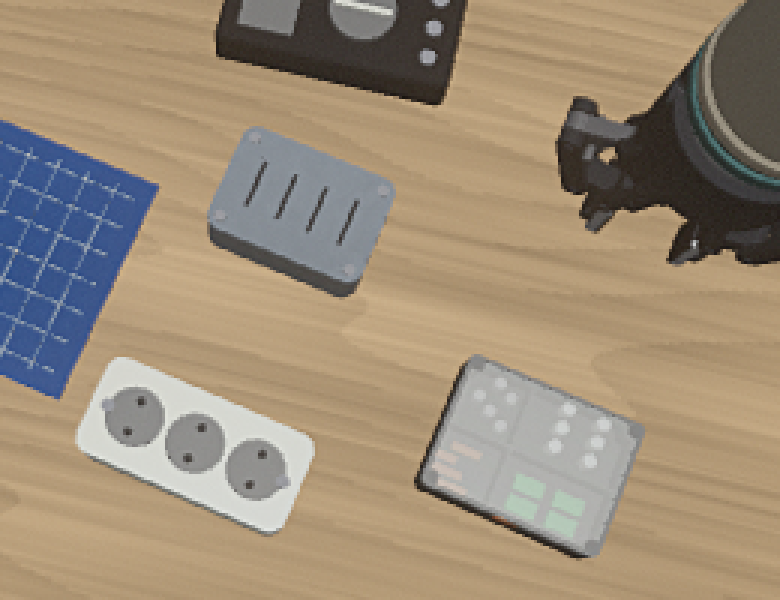

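The box is squared to the passage: its lid edge from (475,357) to (643,428) runs parallel to the units' edges. I'll finish the turn behind it and go down.

```bash
python3 -m inch '[[[-0.1,0.3,0,7],[-0.1,0.3,0,14],[-0.1,0.3,0,21],[-0.1,0.3,2,28],[-0.1,0.3,4.5,33.6],[-0.1,0.3,7,33.6],[-0.1,0.3,9,33.6],[-0.1,0.3,9.8,33.6]]]'
python3 -c "
from h import *
plan(-1,-250,5,1.407)"
```

```text
clock: 6.2
eef_pos: [527.3, -247.2, 3.6]
tool_rot: [-3.135, -0.002, 1.414]
force: [0.5, 0.1, 0.3]
width: 40.2
gripper_force: 0.0
shift [ 2.33  0.32 -0.14] turn 0.41 at gap [  -4.  -273.3] z 3.6 q7 0.71 F [0.5 0.1 0.3] t 6.2
```

```bash
python3 -m inch '[[[0.5,0.3,-0.2,0.4],[1,0.3,-0.2,0.4],[1.5,0.3,-0.2,0.4],[1.9,0.3,-0.2,0.4],[2.3,0.3,-0.2,0.4],[2.7,0.3,-0.2,0.4],[3.1,0.35,-0.2,0.4],[3.5,0.4,-0.2,0.4]]]'
python3 -c "
from h import *
plan(0.6,-215,5,1.407)"
```

```text
clock: 6.87
eef_pos: [539.6, -215.9, 10.1]
tool_rot: [3.14, 0.002, 1.406]
force: [-1.0, -2.8, 2.7]
width: 39.8
gripper_force: 1.7
shift [ 2.54 -0.24  0.51] turn -0.05 at gap [   3.  -240.4] z 10.1 q7 0.66 F [-1.  -2.8  2.7] t 6.87
```

```bash
python3 -m inch '[[[0.4,0,0.1,0],[0.8,0,0.2,0],[1.2,0,0.3,0],[1.6,0,0.3,0],[2,0,0.3,0],[2.3,0,0.3,0],[2.3,0,0.3,0],[2.3,0,0.3,0]]]'
python3 -c "
from h import *
im=get_image('top');cv2.imwrite('pics/t3.png',im[100:300,200:460].repeat(3,0).repeat(3,1))
q=fit(im,masks(im)['grey'],(345,225),32,(84,110));print(q,gf(q[0]))
plan(0.6,-215,5,1.407)"
```

```text
clock: 7.53
eef_pos: [542.9, -190.2, 5.9]
tool_rot: [-3.14, -0.002, 1.408]
force: [-0.6, 0.3, 0.5]
width: 40.2
gripper_force: 0.0
(array([ 657.7, -164. ]), -1.468, array([593.1, 850.2]), (84, 110)) [ 111.06788343 -169.97992608]
shift [-0.02 -0.15  0.09] turn 0.05 at gap [   2.1 -214.8] z 5.9 q7 0.63 F [-0.2  0.3  0. ] t 7.58
```

View pics/t3.png

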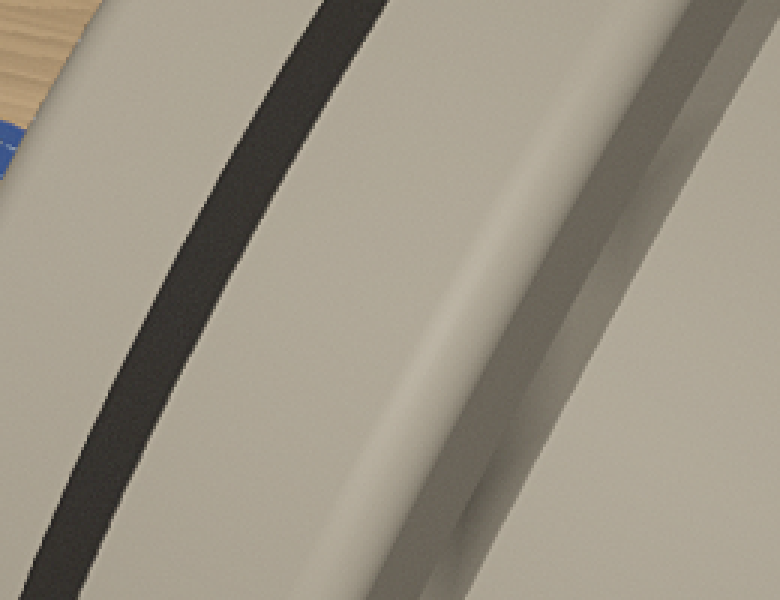

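The arm blocks the top view, so I'll use the scene camera.

```bash
python3 -c "
from h import *
im=get_image('scene');cv2.imwrite('pics/s1.png',im[140:340,120:380].repeat(3,0).repeat(3,1))"
```

```text
(no output)
```

View pics/s1.png

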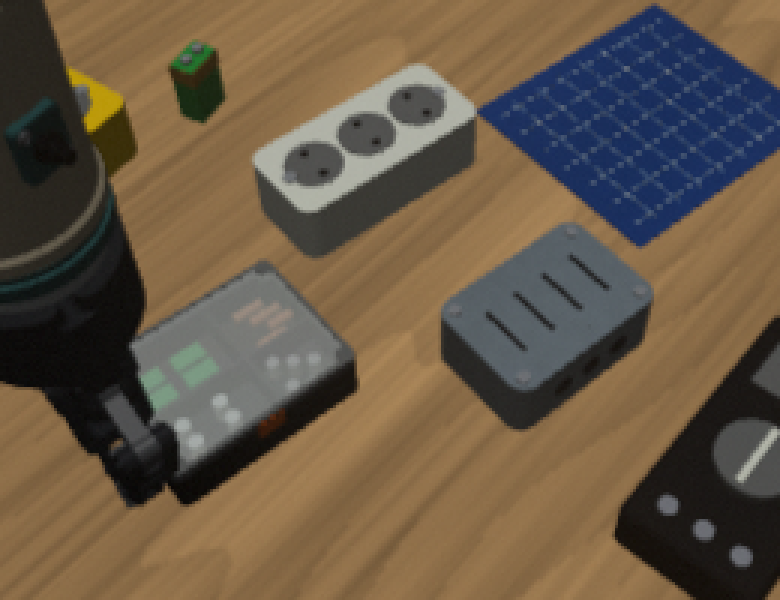

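The scene view shows the box just before the gap and square to it. The front lid corners are near (262,262) and (355,357). The socket wall's top edge runs (322,211) to (475,115), and the supply wall's top edge runs (443,308) to (558,228).

```bash
python3 -c "
from h import *
def c(p,z):
    return gf_all(toplane(np.array(p)/3+[120,140]-1/3,z,'scene'))
gf_all=lambda w:((w-G)@RG).round(1)
print('sock +x edge',c([(330,208),(465,123)],42))
print('sup -x edge',c([(447,302),(555,229)],40))
print('box -x edge',c([(250,267),(140,338)],32))
print('box +x edge',c([(350,367),(200,468)],32))
print('front',c([(275,265),(345,340)],32))
"
```

```text
sock +x edge [[-39.9 -49.4]
 [-42.5  52. ]]
sup -x edge [[ 50.8 -39.8]
 [ 50.8  38.3]]
box -x edge [[ -40.9 -103.7]
 [ -38.3 -173.6]]
box +x edge [[  46.1 -100.7]
 [  45.9 -190.3]]
front [[-33.3 -92.4]
 [ 31.  -92.6]]
```

The box sits about 2 mm toward the sockets side, so I'll push on with a slight drift in +x.

```bash
python3 -m inch '[[[0.4,0.05,0,0],[0.8,0.1,0,0],[1.2,0.15,0,0],[1.6,0.2,0,0],[2,0.22,0,0],[2.4,0.22,0,0],[2.8,0.22,0,0],[3.2,0.22,0,0]]]'
python3 -c "
from h import *
im=get_image('scene');cv2.imwrite('pics/s2.png',im[140:340,120:380].repeat(3,0).repeat(3,1))
plan(4,-66,5,1.407)"
```

```text
clock: 8.3
eef_pos: [550.5, -160.2, 6.3]
tool_rot: [-3.142, 0.0, 1.407]
force: [0.5, -1.6, -1.5]
width: 40.0
gripper_force: 0.7
shift [11.65 -0.07  0.13] turn 0.07 at gap [   4.8 -182.5] z 6.3 q7 0.59 F [ 0.4  0.4 -0.4] t 8.35
```

View pics/s2.png

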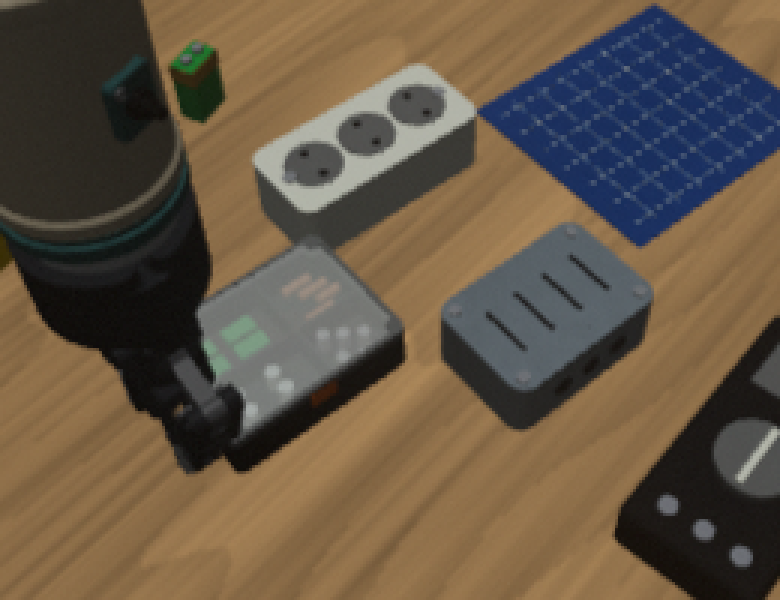

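The box is at the mouth of the gap, with front lid corners near (312,238) and (404,326), still square.

```bash
python3 -c "
from h import *
f=lambda p,z:((toplane(np.array(p)/3+[120,140]-1/3,z,'scene')-G)@RG).round(1)
print(f([(395,340),(255,437)],32),f([(300,241),(215,296)],32),f([(325,242),(393,314)],32))
"
python3 -m inch '[[[0.4,0,0,0],[0.8,0,0,0],[1.2,0,0,0],[1.6,0,0,0],[2,0,0,0],[2.4,0,0,0],[2.8,0,0,0],[3.2,0,0,0]]]'
python3 -c "
from h import *
plan(4.8,-66,5,1.407)"
```

```text
[[  47.8  -72.6]
 [  48.8 -160.7]] [[ -38.4  -72.1]
 [ -36.4 -129. ]] [[-28.9 -61.8]
 [ 34.  -63.2]]
clock: 9.02
eef_pos: [555.8, -128.9, 6.4]
tool_rot: [3.141, 0.0, 1.407]
force: [-0.6, -2.5, 0.8]
width: 40.1
gripper_force: 1.2
shift [ 8.59 -0.    0.14] turn -0.01 at gap [   4.8 -151.9] z 6.4 q7 0.55 F [-0.6 -2.5  0.8] t 9.02
```

Centred, with low forces. I'll push on through.

```bash
python3 -m inch '[[[0.6,0,0,0],[1.2,0,0,0],[1.8,0,0,0],[2.4,0,0,0],[3,0,0,0],[3.6,0,0,0],[4.2,0,0,0],[4.8,0,0,0]]]'
python3 -c "
from h import *
plan(4.8,-66,5,1.407)"
python3 -m inch '[[[0.5,0,0,0],[1,0,0,0],[1.5,0,0,0],[2,0,0,0],[2.5,0,0,0],[3,0,0,0],[3.5,0,0,0],[4,0,0,0]]]'
python3 -c "
from h import *
im=get_image('scene');cv2.imwrite('pics/s3.png',im[140:340,120:380].repeat(3,0).repeat(3,1))
plan(4.8,-66,5,1.407)"
```

```text
clock: 9.68
eef_pos: [563.7, -81.3, 6.4]
tool_rot: [3.141, 0.0, 1.407]
force: [-0.9, -3.3, 1.9]
width: 40.3
gripper_force: 1.6
shift [ 3.77 -0.    0.14] turn -0.0 at gap [   4.8 -103.7] z 6.4 q7 0.48 F [-0.9 -3.3  1.9] t 9.68
clock: 10.35
eef_pos: [570.1, -41.8, 6.3]
tool_rot: [-3.141, -0.0, 1.407]
force: [-0.7, -3.6, 1.8]
width: 40.3
gripper_force: 1.7
shift [-0.41  0.01  0.12] turn 0.09 at gap [  4.6 -61.9] z 6.2 q7 0.42 F [ 0.7 -1.5  2.3] t 10.4
```

View pics/s3.png

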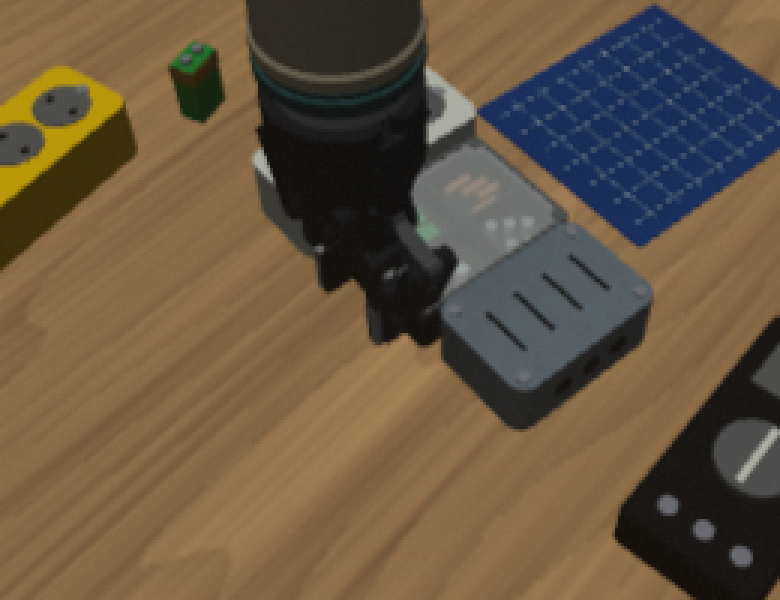

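The box is square inside the gap (front lid edge (480,143) to (565,215)) and the fingers clear the supply. I'll keep going.

```bash
python3 -m inch '[[[0.5,-0.02,0,0],[1,-0.04,0,0],[1.5,-0.06,0,0],[2,-0.08,0,0],[2.5,-0.1,0,0],[3,-0.1,0,0],[3.5,-0.1,0,0],[4,-0.1,0,0]]]'
python3 -m inch '[[[0.5,0,0,0],[1,0,0,0],[1.5,0,0,0],[2,0,0,0],[2.5,0,0,0],[3,0,0,0],[3.5,0,0,0],[4,0,0,0]]]'
python3 -c "
from h import *
plan(4,109,5,1.407)"
```

```text
clock: 11.07
eef_pos: [575.5, -1.9, 6.2]
tool_rot: [-3.141, -0.0, 1.407]
force: [-0.8, -1.4, -0.2]
width: 40.5
gripper_force: 1.0
clock: 11.73
eef_pos: [582.1, 37.4, 6.2]
tool_rot: [-3.141, -0.0, 1.407]
force: [-0.6, -1.9, -1.1]
width: 40.1
gripper_force: 0.7
shift [9.25 0.03 0.12] turn 0.0 at gap [ 3.7 16.5] z 6.2 q7 0.3 F [-0.6 -1.9 -1.1] t 11.73
```

```bash
python3 -m inch '[[[0.6,0,0,0],[1.2,0,0,0],[1.8,0,0,0],[2.4,0,0,0],[3,0,0,0],[3.6,0,0,0],[4.2,0,0,0],[4.8,0,0,0]]]'
python3 -m inch '[[[0.6,0,0,0],[1.2,0,0,0],[1.8,0,0,0],[2.4,0,0,0],[3,0,0,0],[3.5,0,0,0],[3.9,0,0,0],[4.1,0,0,0]]]'
python3 -c "
from h import *
plan(4,109,5,1.407)"
```

```text
clock: 12.4
eef_pos: [590.0, 84.8, 6.3]
tool_rot: [-3.142, 0.0, 1.407]
force: [0.0, -0.9, -1.0]
width: 40.4
gripper_force: 0.7
clock: 13.07
eef_pos: [596.7, 125.5, 6.3]
tool_rot: [-3.142, -0.0, 1.408]
force: [0.7, -1.3, -0.8]
width: 40.1
gripper_force: 0.8
shift [0.33 0.03 0.13] turn 0.04 at gap [  3.7 105.7] z 6.3 q7 0.15 F [ 0.7 -1.3 -0.8] t 13.07
```

```bash
python3 -m inch '[[[0.3,0,0,0],[0.3,0,0,0],[-0.5,0,0,0],[-1.5,0,0,0],[-1.7,0,-2,0],[-1.7,0,-6,0],[-1.7,0,-10,0],[-1.7,0,-14,0]]]'
python3 -m inch '[[[-3,0,-1,0],[-6,0,-2,0],[-10,0,-2,0],[-14,0,-2,0],[-18,0,-2,0],[-22,0,-2,0],[-26,0,-2,0],[-26,0,-2,0]]]'
python3 -c "
from h import *
for n in ('scene','top'):
    im=get_image(n);cv2.imwrite('pics/e_%s.png'%n,im)
b=im.astype(int);m=(abs(b[...,2]-b[...,0])<28)&(b[...,1]>95)
q=fit(im,m,(196,175),32,0);print(q, q and gf(q[0])-[-5.8,175.3])
print(sensors.read_state()['force'])"
```

```text
clock: 13.73
eef_pos: [593.1, 105.9, 147.7]
tool_rot: [-3.14, 0.001, 1.405]
force: [0.4, 0.8, 0.3]
width: 40.1
gripper_force: 0.0
clock: 14.4
eef_pos: [548.0, -161.5, 167.7]
tool_rot: [3.139, 0.008, 1.392]
force: [0.4, -1.2, 1.3]
width: 39.8
gripper_force: 0.0
(array([513.7,  -1.3]), -0.0012, array([407.5, 985.4]), 0) [ -51.70847556 -208.20585417]
[ 0.79905188 -0.4910068   1.04218996]
```

View pics/e_top.png

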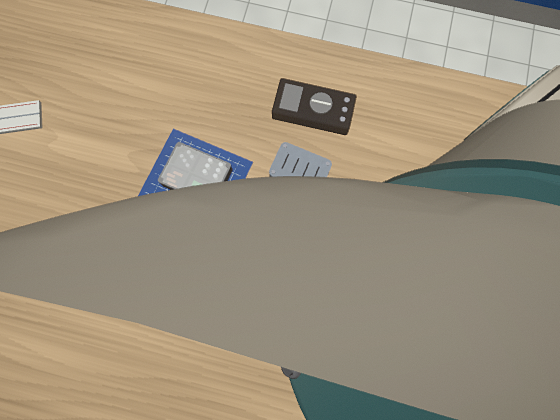

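The box lies on the mat, but the arm hides part of it. I'll move the arm aside and measure by fit.

```bash
python3 -m inch '[[[-1,2,-1,0],[-2,4,-2,0],[-3,6,-3,0],[-4,9,-4,0],[-5,12,-4,0],[-6,14,-4,0],[-6,14,-4,0],[-6,14,-4,0]]]'
python3 -c "
from h import *
im=get_image('top')
b=im.astype(int);m=(abs(b[...,2]-b[...,0])<28)&(b[...,1]>95)
print(im[175,196],im[215,215])
q=fit(im,m,(196,175),32,0);print(q, q and gf(q[0])-[-5.8,175.3])
print(fit(im,masks(im)['blue'],(150,195),0,0))
o=cv2.imread('pics/top0.png')
for n,(x,y,w,h) in dict(meter=(270,75,90,60),batt=(248,314,24,20)).items():
    print(n,np.abs(o[y:y+h,x:x+w].astype(int)-im[y:y+h,x:x+w]).mean())"
```

```text
clock: 15.17
eef_pos: [679.8, -230.1, 205.2]
tool_rot: [-3.14, -0.001, 1.408]
force: [-0.2, 0.1, -0.3]
width: 40.0
gripper_force: 0.0
[129 143 150] [129 142 149]
(array([615.2,  32.4]), 0.2508, array([ 774.6, 1119. ]), 0) [  42.94747071 -158.4244135 ]
seed off
None
meter 53.23895061728395
batt 25.745833333333334
```

```bash
python3 -c "
import h;from h import *
t=h.toplane
h.toplane=lambda p,z,name='scene':t(p,z,'scene')
o=cv2.imread('pics/scene0.png');im=get_image('scene');e=cv2.imread('pics/e_scene.png')
print('mat0',(q:=fit(o,masks(o)['blue'],(335,185),0,0)))
for k in(e,im):
    b=k.astype(int);m=(b[...,0]<b[...,2]+28)&(b[...,1]>95)&(abs(b[...,2]-b[...,0])<40)
    r=fit(k,m,(335,172),32,0);print(r, r and (r[0]-q[0])@RG, k[172,335])
    for n,(x,y,w,hh) in dict(meter=(325,245,97,100),batt=(175,152,22,30)).items():
        print(n,np.abs(o[y:y+hh,x:x+w].astype(int)-k[y:y+hh,x:x+w]).mean())
"
```

```text
mat0 (array([601.3, 196.5]), -0.1642, array([148.5, 169.2]), 0)
(array([605.4, 194. ]), -0.1672, array([ 81.7, 107.1]), 0) [ 4.45243206 -1.7988465 ] [116 117 116]
meter 7.278625429553265
batt 6.319696969696969
(array([605.4, 195.4]), -0.1679, array([ 84.6, 110.5]), 0) [ 4.2244124  -0.41754022] [133 134 133]
meter 17.6073883161512
batt 28.01161616161616
```

```bash
python3 -c "
from h import *
from cell import order
o=cv2.imread('pics/scene0.png');im=get_image('scene')
for k in(o,im):
    b=k[140:190,165:205].astype(int);m=(b[...,1]>b[...,0]+25)&(b[...,1]>b[...,2]+15);print(m.sum(),np.argwhere(m).mean(0) if m.any() else None, b.mean((0,1)))
m1=cv2.matchTemplate(im[200:390,290:460],o[255:335,335:412],cv2.TM_CCOEFF_NORMED);print(cv2.minMaxLoc(m1),'expect',(45,55))
"
```

```text
65 [19.24615385 18.53846154] [ 56.374   89.062  109.6505]
18 [17.22222222 22.94444444] [48.7365 66.8315 77.147 ]
(-0.44409292936325073, 0.9991893172264099, (93, 82), (45, 55)) expect (45, 55)
```

```bash
python3 -c "
from cell import order
print(order.finish_job())"
```

```text
the job is handed in; nothing more can be done
None
```

I pushed the parts box through the gap and handed the job in. By image fit it lies square on the mat, within about 5 mm of its centre. The multimeter hadn't moved; the battery looked undisturbed but was partly hidden by the arm in the last view. The hand-in returned no verdict.

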